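Slide the kiln plate out over the end of the ledge

ROBOT

A 7-joint arm with a two-finger parallel gripper is mounted at the origin on the work surface. World frame = base frame: x ahead of the robot, y to its left, z up, the work surface at z = 0. Lengths are in mm, angles in rad, forces in N, time in s.
With the tool pointing down it reaches from about 425 to 925 mm from the base axis. Payload 6.8 kg.
Tool frame: the origin (TCP) lies at the very end of the fingers, on their centre line; the grasp point (between the pads) lies 19 mm behind it (bot.tcp_to_grasp is the distance from the TCP to the grasp point, in mm); x points along the fingers, y is the direction in which the jaws open and shut, and the axes are right-handed (so a half turn about x gives the same grasp; the last joint's range is limited). The gripper opens to 85 mm and grips with 20 to 120 N. Pads are 22 mm wide; open, the fingers measure 114 mm over their backs; the gripper's body (76 mm by 85 mm) begins 54 mm behind the grasp point. The pads swing forward as they close: fully open they stand 13 mm farther back than shut.
Start: joints at [-1.414, 0.477, 0.022, 1.555, -0.011, 1.109, -0.083], TCP at [176.654, 651.491, 231.308] pointing down, gripper open.
Joint ranges: [-2.96, 2.96], [-0.34, 2.1], [-1.41, 1.46], [0.24, 2.44], [-1.37, 4.51], [0.17, 1.92], [-2.96, 2.96]. Speed limits (rad/s): [2.39, 2.39, 3.14, 3.14, 3.14, 3.14, 3.14].

INTERFACE

Orientations are given as a rotation vector (axis times angle).
In Python, from plant import bot, grab_frame, camera_info, order, models gives the robot as it stands. The module is installed in compiled form; this text tells all that it offers.
- The arm moves only by the tool apply_moves, never from a script. Its argument "commands" is a list of rows, each a list of 3 entries, a list of its own where there are three numbers: the finger opening in cm, from 0 to 8.54, then the shift along the tool's x, y, z in cm, then the turn about the tool's x in degrees. In form: [[grip, [dx, dy, dz], roll], ...]. A call has 1 to 8 rows; each row shifts and turns the commanded pose from where the row before left it, along the tool's axes as they then stand; what a row does not reach is not made up. A row lasts 1/10 s, in which the tool goes at most 50 mm and 8.59 degrees, less where a joint would pass 70% of its speed; a pose out of reach is approached as far as the arm can. A call with a gripper value outside its range is refused whole. The fingers move at their own pace and stop on an object; "grip_force" is the grip in N (left out, the last holds). Time passes only in rows, so rows that do not move let the fingers close. It gives the time, the measured TCP pose, the force and the opening at its end, in the units of the state.
- bot.get_obs(): the state, without advancing time (a new reading comes with each control period).
- grab_frame(name): name is "scene" or "top" or "wrist"; returns the picture (400x640x3 uint8, red, green, blue); there is no depth.
- camera_info(name): a dict with "fov_y" (degrees; the focal length in pixels is half the picture's height over the tangent of half this angle, whatever the lens; pixels are square), "cx", "cy" (the principal point, pixels), "T" (4x4, takes a point from camera to world coordinates). Camera axes: x right, y down, z forward; pixel columns grow to the right and rows downward; lengths in mm; the calibration is good to about 2 mm. A picture is of the moment at which its call begins: read the wrist's pose just before it. camera_info takes no time and is no camera call; for the wrist camera it gives the pose at the moment of the call.
- order.close_job(): hands the job in, once; it reports no verdict.
Trained networks look in the newest picture that a camera, given by its name, has taken for a name from the list of things; names that differ only in an ending like _2 or _b are one class to them, and where a whole thing is asked for, a point or a joint stands for the part that bears it (a point fixed in the world has none). Each returns a list of dicts, best first, with "score" (0 to 1); they miss things now and then, are a little off and sometimes report something else, mostly with a low value. They report only what shows in the picture. A call takes as long as a camera call.
- models.search_frame(camera, query): "at" ([x, y, z] in mm, in the coordinates of the camera as it stood for that picture, good to about 4 mm: the middle of the surface that is visible of it).
The state is a dict: "time": time; "qpos": joint angles; "qd": joint speeds; "tau": joint torques, N m; "position": TCP position; "tcp_rot": TCP orientation; "ft_force": force on the tool from outside, world axes, zero at the start; "ft_torque": the same for the moment, N m; "width": finger opening in mm.
Only numpy, scipy, OpenCV 4.12 (cv2) and the standard library are available. Lean on these libraries where they do the work, as an engineer would, in place of code of your own. Each camera call takes 0.05 s, during which the arm holds its last target.

TASK

The loading fork needs an edge to get under: push the white ceramic kiln plate along the raised steel ledge, keeping it against the low brass rail at the back, until about a third of its length sticks out over the end of the ledge where the white tub stands. Leave it lying flat on the ledge with its long side flush against the rail and nothing touching it; only push it, never lift or carry it, and do not move the tub, the dark pail, the glass weight or the wooden block.

Things in the scene. Friction and masses are not known exactly. Their poses are not given: they have to be found in the camera images.
- ledge: Fixed raised timber ledge with dark steel top, 160 (x) by 320 (y) mm, top 60 mm above the bench. Origin: centre of its underside. Own y is its length; the ends at y = -160 and +160 mm are open drops. Own +x points to its back, away from the robot: there a 15 mm thick brass rail stands 10 mm above the top along its whole length, its inner face at x = +65 mm. Yaw within 0.3 rad.
- plate: Loose flat cream-white ceramic plate, 100 (x) by 140 (y) by 8 mm, about 0.25 kg, ordinary friction; starts wholly on the ledge, up to 0.13 rad askew, 5 to 30 mm off the rail. Origin: centre of its underside; own y is its length. Flush to the rail its origin is at x = +15 mm of the ledge, with a third overhanging at y = +137 or -137 mm of the ledge.
- tub: White plastic open tub, 112 mm wide at the rim and 105 mm high, with tool handles rising to about 145 mm. It marks the end over which the plate must stick out. Not to be moved. Origin: centre of its underside.
- pail: Dark steel open pail, 108 mm wide at the rim and 95 mm high, with tool handles rising to about 135 mm, at the other end of the ledge. Not to be moved. Origin: centre of its underside.
- weight: Green glass weight, 62 mm wide and 48 mm high, on the bench behind the rail. Not to be moved. Origin: centre of its underside.
- block: Light wooden block, 50 by 90 by 35 mm, on the bench in front of the ledge. Not to be moved. Origin: centre of its underside.

How it is judged:
By the outcome, as a careful person would: the job done as asked, in the order asked, and still so for the second after the job is handed in, with the robot touching nothing.
It also fails if it takes over 48 s, if anything falls off the work surface, if the arm or the gripper's body presses on something with over 40 N, if the wrist force passes 120 N, or if a joint passes its speed limit or range.

## Working session

There is one attempt and no reset: what is moved stays moved. The work goes in short steps, Python scripts to look and compute and a tool call to move; the robot and the scene stay as the last step left them, time stands still between calls to the robot, and variables do not carry over. Pictures are saved under pics/ and viewed, and the job is handed in when it is done.

Besides the shell and the picture viewer there is one more tool, called after "Call:" as name([rows], argument=value, ...), one row to a line, values as JSON. apply_moves: Moves the arm, as the interface text tells. Its arguments: {"type":"object","properties":{"commands":{"type":"array"},"grip_force":{"type":"number"}},"required":["commands"]}

```bash
mkdir -p pics; python3 - <<'E'
from plant import bot, grab_frame, camera_info, order, models
import cv2,numpy as np
o=bot.get_obs();print(o['time'],o['position'],o['tcp_rot'],o['width'])
for c in ['scene','top']:
    f=grab_frame(c);cv2.imwrite(f'pics/{c}0.png',f[:,:,::-1]);i=camera_info(c);print(c,i['fov_y'],i['cx'],i['cy'],np.round(i['T'],3).tolist())
    for n in ['ledge','plate','tub','pail','weight','block']:
        r=models.search_frame(c,n)
        for d in r[:2]:
            print(n,round(d['score'],2),np.round((i['T']@np.append(d['at'],1))[:3],0))
print(bot.get_obs()['time'])
E
```

```text
0.0 [176.51210963 650.8916689  230.31401172] [ 0.20637269  1.56085992 -0.20931136] 85.1265682895497
scene 56.24446980873461 319.32126686636565 200.09307567623233 [[-0.53, 0.664, -0.527, 1126.016], [0.848, 0.407, -0.34, 382.263], [-0.011, -0.627, -0.779, 881.241], [0.0, 0.0, 0.0, 1.0]]
ledge 0.83 [617.  49.  61.]
plate 0.64 [567. -39.  71.]
tub 0.9 [631. 300.  75.]
pail 0.86 [ 492. -308.   68.]
weight 0.82 [760.  36.  41.]
weight 0.63 [631. 300.  73.]
block 0.73 [461.  75.  38.]
top 46.4493016026193 318.73981913908926 199.65578182183197 [[-0.006, -0.977, 0.214, 324.159], [-1.0, 0.005, -0.004, 37.813], [0.003, -0.214, -0.977, 1240.578], [0.0, 0.0, 0.0, 1.0]]
ledge 0.84 [578.  25.  56.]
ledge 0.49 [ 488. -323.   44.]
plate 0.82 [558. -47.  71.]
tub 0.77 [657. 303.  61.]
pail 0.59 [ 489. -322.   43.]
weight 0.57 [742.  29.  40.]
block 0.72 [448.  72.  34.]
0.7
```

View pics/scene0.png

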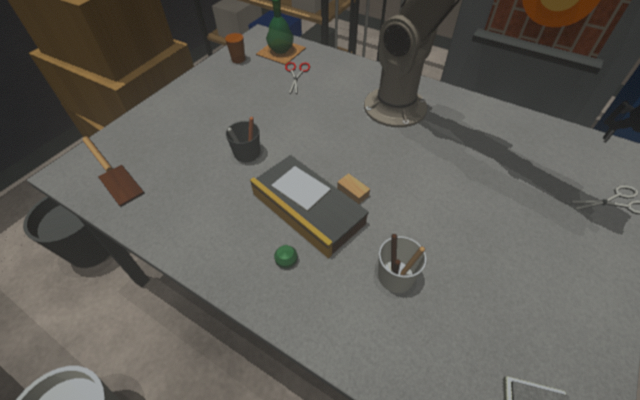

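View pics/top0.png

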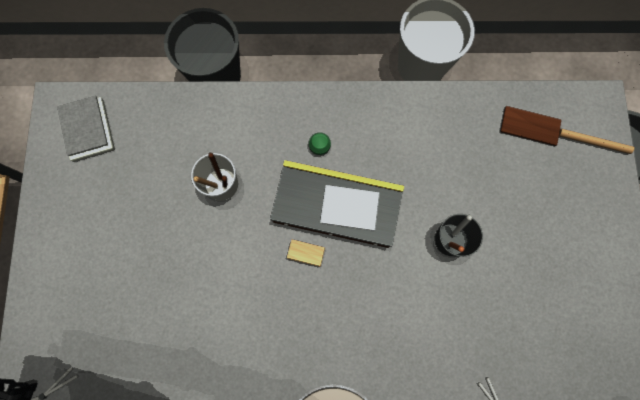

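The scene view shows the plate (300,187) on the ledge, the tub at (400,265) and the pail at (243,142). The top view shows the plate at (350,208), the rail from (285,165) to (403,187), the tub at the left end (+y, at (214,178)) and the pail at the right end (458,237). Next I'll measure the edges.

```bash
cat > h.py <<'E'
import numpy as np,cv2
from plant import camera_info
def ray(c,uv,z,info=None):
    i=info or camera_info(c);f=200/np.tan(np.radians(i['fov_y']/2))
    uv=np.atleast_2d(uv).astype(float)
    d=np.c_[(uv[:,0]-i['cx'])/f,(uv[:,1]-i['cy'])/f,np.ones(len(uv))]@i['T'][:3,:3].T
    o=i['T'][:3,3];return o+d*((z-o[2])/d[:,2])[:,None]
def proj(c,P,info=None):
    i=info or camera_info(c);f=200/np.tan(np.radians(i['fov_y']/2))
    P=np.atleast_2d(P);q=(P-i['T'][:3,3])@i['T'][:3,:3]
    return np.c_[q[:,0]/q[:,2]*f+i['cx'],q[:,1]/q[:,2]*f+i['cy']]
def rect(mask):
    cs,_=cv2.findContours(mask.astype(np.uint8),cv2.RETR_EXTERNAL,cv2.CHAIN_APPROX_NONE)
    return max(cs,key=cv2.contourArea)[:,0,:]
def masks(f,box):
    hsv=cv2.cvtColor(f,cv2.COLOR_RGB2HSV).astype(int);m=np.zeros(f.shape[:2],bool);m[box[1]:box[3],box[0]:box[2]]=1
    pl=m&(hsv[...,2]>150)&(hsv[...,1]<60)
    ra=m&(hsv[...,1]>130)&(hsv[...,2]>90)&(hsv[...,0]<35)
    return pl,ra
E
cat > meas.py <<'E'
from h import *
import sys
def go(c,fn,box):
    f=cv2.imread(fn)[:,:,::-1].copy();pl,ra=masks(f,box)
    for n,m,z in(('plate',pl,68),('rail',ra,70)):
        p=rect(m);W=ray(c,p,z)[:,:2].astype(np.float32);r=cv2.minAreaRect(W)
        print(c,n,len(p),'c',np.round(r[0],1),'size',np.round(r[1],1),'ang',round(r[2],2));print(np.round(cv2.boxPoints(r),1).tolist())
if __name__=='__main__':
    t=sys.argv[1]
    go('top',f'pics/top{t}.png',(250,150,420,235)); go('scene',f'pics/scene{t}.png',(240,150,375,252))
E
python3 meas.py 0
python3 -c "
import cv2
a=cv2.imread('pics/top0.png')[150:270,250:420];cv2.imwrite('pics/t0z.png',cv2.resize(a,None,fx=4.5,fy=4.5,interpolation=cv2.INTER_CUBIC))
a=cv2.imread('pics/scene0.png')[140:260,235:380];cv2.imwrite('pics/s0z.png',cv2.resize(a,None,fx=4.5,fy=4.5,interpolation=cv2.INTER_CUBIC))"
```

```text
top plate 180 c [561.8 -46. ] size [139.8  99.7] ang 81.62
[[502.29998779296875, -107.9000015258789], [600.9000244140625, -122.4000015258789], [621.2999877929688, 15.899999618530273], [522.5999755859375, 30.399999618530273]]
top rail 242 c [643.9 -29.7] size [314.   14.6] ang 77.1
[[601.7000122070312, -181.10000610351562], [616.0, -184.39999389648438], [686.0999755859375, 121.69999694824219], [671.7999877929688, 124.9000015258789]]
scene plate 113 c [560.9 -46.1] size [136.4  97.6] ang 81.53
[[502.6000061035156, -106.4000015258789], [599.0999755859375, -120.69999694824219], [619.2000122070312, 14.199999809265137], [522.7000122070312, 28.600000381469727]]
scene rail 164 c [647.4 -29.2] size [317.8  15.8] ang 77.15
[[604.4000244140625, -182.39999389648438], [619.7999877929688, -185.89999389648438], [690.4000244140625, 123.9000015258789], [675.0, 127.4000015258789]]
```

View pics/t0z.png

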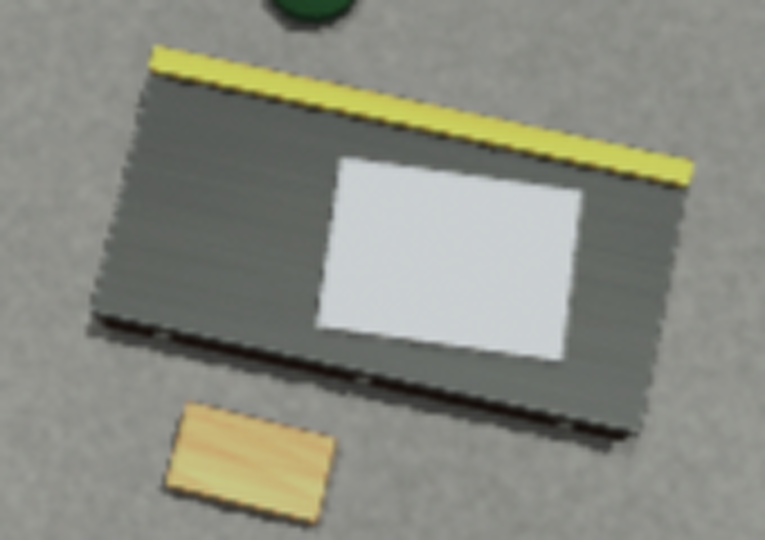

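View pics/s0z.png

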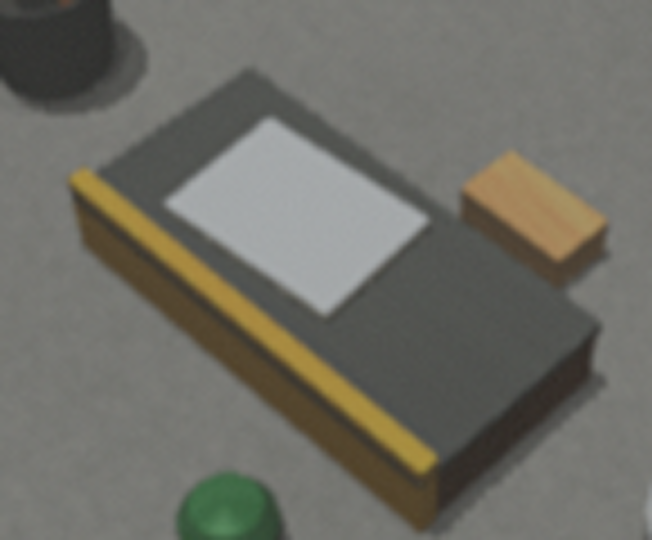

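```bash
cat > st.py <<'E'
import numpy as np
from scipy.spatial.transform import Rotation as R
from plant import bot
th=np.radians(-12.9);LX=np.array([np.cos(th),np.sin(th),0]);LY=np.array([-np.sin(th),np.cos(th),0]);LC=np.array([573.2,-13.5,0])
def st():
    o=bot.get_obs();M=R.from_rotvec(o['tcp_rot']).as_matrix();d=o['position']-LC
    print('t',round(o['time'],2),'pos',np.round(o['position'],1),'ledge xyz',np.round([d@LX,d@LY,d[2]],1),'w',round(o['width'],1),'F ledge',np.round([o['ft_force']@LX,o['ft_force']@LY,o['ft_force'][2]],1),'q',np.round(o['qpos'],2))
    # tool axes in ledge frame
    B=np.array([LX,LY,[0,0,1]]);print('tool axes in ledge frame (cols)\n',np.round(B@M,3))
    return o,M
def tool(dl,M,roll=0):
    """ledge-frame shift (mm) -> tool cm"""
    return np.round(M.T@(LX*dl[0]+LY*dl[1]+np.array([0,0,dl[2]]))/10,2)
if __name__=='__main__': st()
E
python3 st.py
```

```text
t 0.7 pos [176.7 651.5 231.3] ledge xyz [-535.   559.7  231.3] w 85.2 F ledge [0.2 0.2 0.4] q [-1.41  0.48  0.02  1.56 -0.01  1.11 -0.08]
tool axes in ledge frame (cols)
 [[-0.     0.04   0.999]
 [ 0.     0.999 -0.04 ]
 [-1.     0.    -0.   ]]
```

Call:
apply_moves([
  [4.0, [0, -2.0, 2.8], -2.3],
  [4.0, [0, -2.0, 2.8], 0],
  [4.0, [0, -2.0, 2.8], 0],
  [4.0, [0, -2.0, 2.8], 0],
  [4.0, [0, -2.0, 2.8], 0],
  [4.0, [0, -2.0, 2.8], 0],
  [4.0, [0, -2.5, 2.5], 0],
  [4.0, [0, -2.5, 2.5], 0],
], grip_force=40)

```text
time: 1.5
position: [351.1, 435.1, 231.5]
tcp_rot: [0.177, 1.563, -0.176]
ft_force: [-0.2, -0.3, 1.2]
width: 39.8
```

Call:
apply_moves([
  [4.0, [0, -2.8, 2.2], 0],
  [4.0, [0, -2.8, 2.2], 0],
  [4.0, [0, -2.8, 2.2], 0],
  [4.0, [0, -2.8, 2.2], 0],
  [4.0, [0, -3.0, 2.0], 0],
  [4.0, [0, -3.0, 2.0], 0],
  [4.0, [0, -3.0, 2.0], 0],
  [4.0, [0, -3.0, 2.0], 0],
])

```text
time: 2.3
position: [462.8, 171.3, 231.6]
tcp_rot: [0.177, 1.563, -0.176]
ft_force: [0.8, 0.2, -0.3]
width: 40.1
```

```bash
python3 st.py
```

```text
t 2.3 pos [462.8 171.3 231.6] ledge xyz [-148.9  155.5  231.6] w 40.1 F ledge [ 0.7  0.4 -0.3] q [-0.7   0.17  0.25  1.99 -0.05  0.98  0.92]
tool axes in ledge frame (cols)
 [[ 0.    -0.001  1.   ]
 [ 0.001  1.     0.001]
 [-1.     0.001  0.   ]]
```

Call:
apply_moves([
  [5.0, [0, -3.1, 1.1], 0],
  [5.0, [0, -3.1, 1.1], 0],
  [5.0, [0, -3.1, 1.1], 0],
  [5.0, [1.0, -3.1, 1.1], 0],
  [5.0, [3.0, -3.1, 1.1], 0],
  [5.0, [3.5, -3.1, 1.1], 0],
  [5.0, [3.5, 0, 0], 0],
  [5.0, [2.5, 0, 0], 0],
])

```text
time: 3.1
position: [484.6, -24.7, 94.7]
tcp_rot: [0.178, 1.564, -0.179]
ft_force: [0.3, 1.0, 0.4]
width: 49.9
```

```bash
python3 st.py; python3 - <<'E'
from plant import *
import cv2
for c in ['scene','wrist']:
    cv2.imwrite(f'pics/{c}1.png',grab_frame(c)[:,:,::-1])
a=cv2.imread('pics/scene1.png')[120:270,200:390];a=cv2.resize(a,None,fx=4,fy=4,interpolation=cv2.INTER_CUBIC);cv2.imwrite('pics/scene1z.png',a)
E
```

```text
t 3.1 pos [484.6 -24.7  94.7] ledge xyz [-83.9 -30.7  94.7] w 49.9 F ledge [0.1 1.  0.4] q [-0.36  0.37  0.34  2.14 -0.2   0.66  1.46]
tool axes in ledge frame (cols)
 [[-0.001  0.002  1.   ]
 [-0.001  1.    -0.002]
 [-1.    -0.001 -0.001]]
```

View pics/scene1z.png

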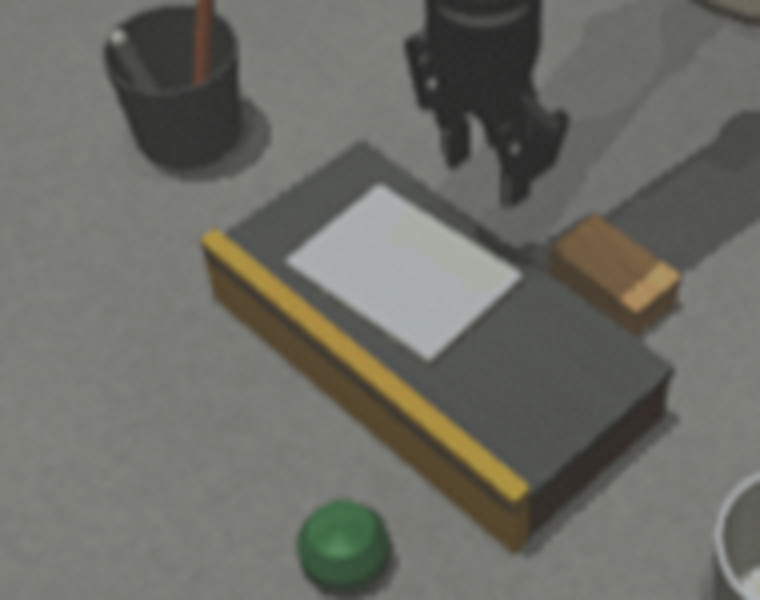

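View pics/wrist1.png

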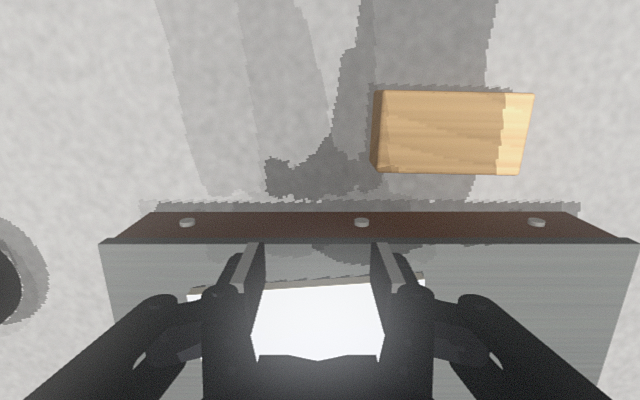

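The scene view shows both finger tips in front of the ledge by the plate's front edge. The wrist view shows the fingertips at about (255,300) and (380,300), aimed at the front edge at row ~285. I'll lower step by step until they touch the ledge top.

Call:
apply_moves([
  [5.0, [1.5, -0.3, 0], 0],
  [5.0, [1.1, 0, 0], 0],
  [5.0, [0.2, 0, 0], 0],
  [5.0, [0.1, 0, 0], 0],
  [5.0, [0.1, 0, 0], 0],
  [5.0, [0, 0, 0], 0],
])

```text
time: 3.8
position: [484.9, -26.1, 66.8]
tcp_rot: [0.176, 1.563, -0.176]
ft_force: [0.1, 0.6, -0.3]
width: 49.8
```

```bash
python3 st.py
```

```text
t 3.8 pos [484.9 -26.1  66.8] ledge xyz [-83.2 -32.   66.8] w 49.8 F ledge [-0.   0.6 -0.3] q [-0.33  0.42  0.31  2.15 -0.23  0.6   1.49]
tool axes in ledge frame (cols)
 [[ 0.001 -0.001  1.   ]
 [ 0.     1.     0.001]
 [-1.     0.     0.001]]
```

Call:
apply_moves([
  [5.0, [0.1, 0, 0], 0],
  [5.0, [0.1, 0, 0], 0],
  [5.0, [0.1, 0, 0], 0],
  [5.0, [0, 0, 0], 0],
])

```text
time: 4.2
position: [484.5, -26.3, 63.2]
tcp_rot: [0.176, 1.564, -0.176]
ft_force: [1.2, 0.6, -1.2]
width: 49.7
```

```bash
python3 st.py;python3 - <<'E'
from plant import *
import cv2
for c in ['wrist']:
    cv2.imwrite(f'pics/{c}2.png',grab_frame(c)[:,:,::-1])
E
```

```text
t 4.2 pos [484.5 -26.3  63.2] ledge xyz [-83.6 -32.2  63.2] w 49.7 F ledge [ 1.   0.9 -1.2] q [-0.33  0.43  0.31  2.15 -0.23  0.59  1.5 ]
tool axes in ledge frame (cols)
 [[-0. -0.  1.]
 [-0.  1.  0.]
 [-1. -0. -0.]]
```

View pics/wrist2.png

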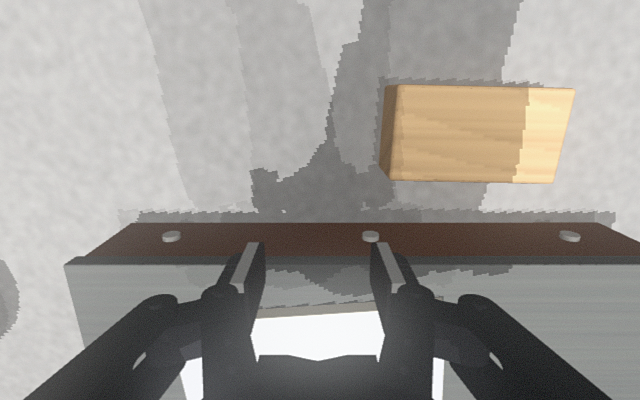

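The fingertips are at rows ~245–300, just over the ledge's front edge (row 260), with the plate's front edge at row ~310. Nothing is touching yet.

Call:
apply_moves([
  [5.0, [0.1, 0, 0.2], 0],
  [5.0, [0.1, 0, 0.2], 0],
  [5.0, [0, 0, 0], 0],
])

```text
time: 4.55
position: [488.9, -27.2, 61.2]
tcp_rot: [0.176, 1.563, -0.176]
ft_force: [0.7, -0.8, -0.2]
width: 49.6
```

```bash
python3 st.py
```

```text
t 4.55 pos [488.9 -27.2  61.2] ledge xyz [-79.2 -32.2  61.2] w 49.6 F ledge [ 0.8 -0.6 -0.2] q [-0.32  0.44  0.31  2.14 -0.24  0.59  1.5 ]
tool axes in ledge frame (cols)
 [[ 0. -0.  1.]
 [-0.  1.  0.]
 [-1. -0.  0.]]
```

Call:
apply_moves([
  [5.0, [0, 0, 0.4], 0],
  [5.0, [0, 0, 0.4], 0],
  [5.0, [0, 0, 0.3], 0],
  [5.0, [0, 0, 0.3], 0],
  [5.0, [0, 0, 0.3], 0],
  [5.0, [0, 0, 0.3], 0],
])

```text
time: 5.15
position: [507.6, -31.3, 61.1]
tcp_rot: [0.176, 1.565, -0.176]
ft_force: [-1.8, 1.3, 0.5]
width: 49.6
```

```bash
python3 st.py;python3 - <<'E'
from plant import *
import cv2
for c in ['wrist','scene']:
    cv2.imwrite(f'pics/{c}3.png',grab_frame(c)[:,:,::-1])
a=cv2.imread('pics/scene3.png')[120:270,200:390];a=cv2.resize(a,None,fx=4,fy=4,interpolation=cv2.INTER_CUBIC);cv2.imwrite('pics/scene3z.png',a)
E
```

```text
t 5.15 pos [507.6 -31.3  61.1] ledge xyz [-60.  -32.   61.1] w 49.6 F ledge [-2.1  0.8  0.5] q [-0.31  0.46  0.31  2.1  -0.24  0.61  1.51]
tool axes in ledge frame (cols)
 [[-0.001 -0.001  1.   ]
 [ 0.     1.     0.001]
 [-1.     0.    -0.001]]
```

View pics/wrist3.png

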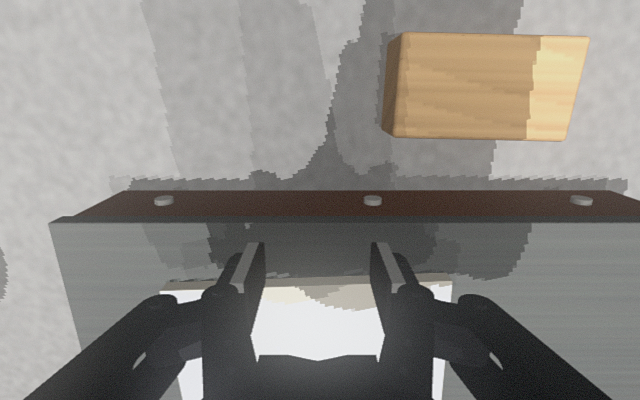

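View pics/scene3z.png

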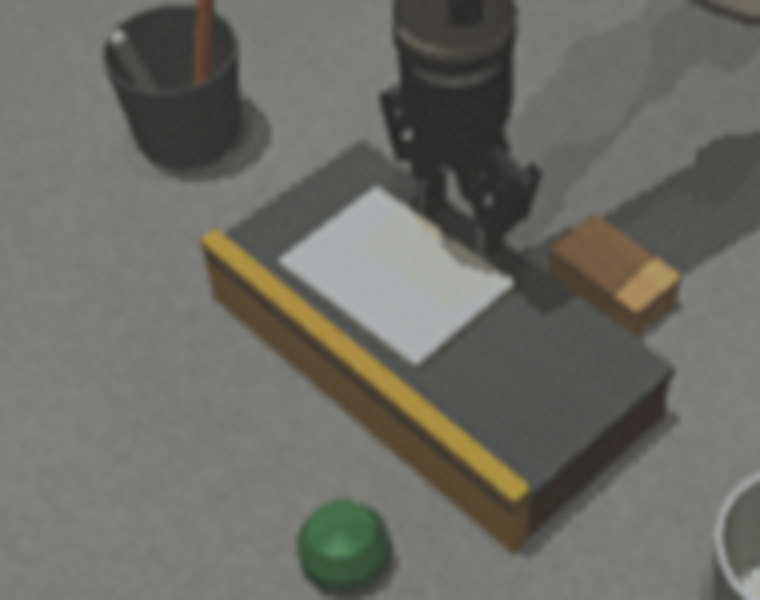

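The fingers are pushing: the plate has moved towards the rail and turned nearly straight (its front edge runs from (160,288) to (450,277) in the wrist view). I'll continue until the force rises at the rail.

Call:
apply_moves([
  [5.0, [0, 0, 0.3], 0],
  [5.0, [0, 0, 0.3], 0],
  [5.0, [0, 0, 0.2], 0],
  [5.0, [0, 0, 0.2], 0],
  [5.0, [0, 0, 0.1], 0],
])

```text
time: 5.75
position: [518.8, -34.3, 61.2]
tcp_rot: [0.177, 1.564, -0.177]
ft_force: [-2.7, 0.8, -0.1]
width: 50.2
```

```bash
python3 st.py
```

```text
t 5.75 pos [518.8 -34.3  61.2] ledge xyz [-48.4 -32.4  61.2] w 50.2 F ledge [-2.8  0.2 -0.1] q [-0.3   0.48  0.31  2.08 -0.24  0.62  1.52]
tool axes in ledge frame (cols)
 [[-0. -0.  1.]
 [-0.  1.  0.]
 [-1. -0. -0.]]
```

Call:
apply_moves([
  [5.0, [0, 0, 0.1], 0],
  [5.0, [0, 0, 0.1], 0],
  [5.0, [0, 0, 0.1], 0],
])

```text
time: 6.05
position: [521.6, -34.8, 61.3]
tcp_rot: [0.176, 1.564, -0.176]
ft_force: [-2.3, 0.6, 0.1]
width: 49.6
```

```bash
python3 st.py
```

```text
t 6.05 pos [521.6 -34.8  61.3] ledge xyz [-45.5 -32.2  61.3] w 49.6 F ledge [-2.4  0.1  0.1] q [-0.3   0.48  0.31  2.07 -0.24  0.62  1.52]
tool axes in ledge frame (cols)
 [[-0. -0.  1.]
 [-0.  1.  0.]
 [-1. -0. -0.]]
```

Call:
apply_moves([
  [5.0, [0, 0, 0.1], 0],
  [5.0, [0, 0, 0.1], 0],
  [5.0, [0, 0, 0.05], 0],
])

```text
time: 6.35
position: [524.0, -35.3, 61.2]
tcp_rot: [0.176, 1.564, -0.176]
ft_force: [-2.2, 0.8, 0.4]
width: 49.8
```

```bash
python3 st.py;python3 - <<'E'
from plant import *
import cv2
for c in ['scene','top']:
    cv2.imwrite(f'pics/{c}4.png',grab_frame(c)[:,:,::-1])
a=cv2.imread('pics/scene4.png')[140:260,235:380];a=cv2.resize(a,None,fx=5,fy=5,interpolation=cv2.INTER_CUBIC);cv2.imwrite('pics/scene4z.png',a)
E
python3 meas.py 4
```

```text
t 6.35 pos [524.  -35.3  61.2] ledge xyz [-43.1 -32.2  61.2] w 49.8 F ledge [-2.3  0.2  0.4] q [-0.3   0.48  0.31  2.06 -0.24  0.63  1.52]
tool axes in ledge frame (cols)
 [[-0. -0.  1.]
 [-0.  1.  0.]
 [-1. -0. -0.]]
top plate 981 c [603.1  -9. ] size [445.7 223.3] ang 89.73
[[490.3999938964844, -231.3000030517578], [713.7000122070312, -232.39999389648438], [715.7999877929688, 213.39999389648438], [492.5, 214.5]]
top rail 101 c [663.8  59.7] size [130.8  14.3] ang 77.16
[[642.2999877929688, -2.5], [656.2999877929688, -5.699999809265137], [685.2999877929688, 121.80000305175781], [671.4000244140625, 125.0]]
scene plate 116 c [581.1 -55. ] size [138.5  98.1] ang 76.74
[[517.5, -111.0999984741211], [613.0, -133.60000610351562], [644.7000122070312, 1.2000000476837158], [549.2999877929688, 23.700000762939453]]
scene rail 163 c [647.3 -29.3] size [317.6  15.8] ang 77.08
[[604.0999755859375, -182.3000030517578], [619.5, -185.89999389648438], [690.5, 123.69999694824219], [675.0999755859375, 127.19999694824219]]
```

View pics/scene4z.png

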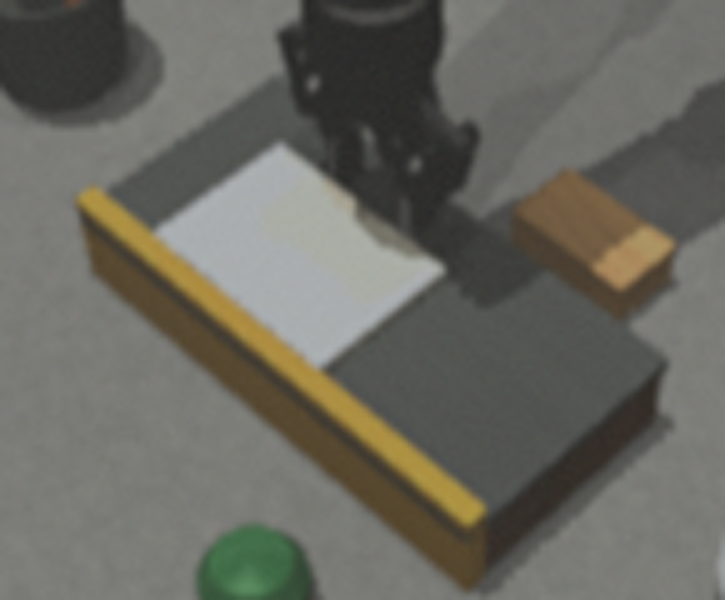

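Call:
apply_moves([
  [5.0, [0, 0, 0.1], 0],
  [5.0, [0, 0, 0.1], 0],
])

```text
time: 6.65
position: [524.2, -35.4, 61.0]
tcp_rot: [0.177, 1.567, -0.176]
ft_force: [-9.6, 1.7, 6.0]
width: 50.1
```

```bash
python3 st.py|head -1
```

```text
t 6.65 pos [524.2 -35.4  61. ] ledge xyz [-42.9 -32.3  61. ] w 50.1 F ledge [-9.7 -0.5  6. ] q [-0.29  0.49  0.31  2.06 -0.24  0.63  1.52]
```

Call:
apply_moves([
  [5.0, [0, 0, 0.1], 0],
  [5.0, [0, 0, 0], 0],
])

```text
time: 6.85
position: [524.2, -35.4, 60.9]
tcp_rot: [0.177, 1.569, -0.176]
ft_force: [-9.4, 1.7, 7.2]
width: 50.0
```

```bash
python3 st.py|head -1
```

```text
t 6.85 pos [524.2 -35.4  60.9] ledge xyz [-42.9 -32.2  60.9] w 50.0 F ledge [-9.5 -0.4  7.2] q [-0.29  0.49  0.31  2.06 -0.24  0.63  1.52]
```

Call:
apply_moves([
  [5.0, [0, 0, -1.0], 0],
  [5.0, [0, 0, -2.0], 0],
  [5.0, [-3.0, 0, 0], 0],
  [5.0, [-4.0, 0, 0], 0],
  [5.0, [-1.0, 0, 0], -8],
  [5.0, [0, 0, 0], -8],
])

```text
time: 7.45
position: [500.2, -29.2, 144.0]
tcp_rot: [-0.047, 1.563, 0.047]
ft_force: [-0.8, -0.2, -0.8]
width: 49.9
```

```bash
python3 st.py;python3 - <<'E'
from plant import *
import cv2
for c in ['scene','top']:
    cv2.imwrite(f'pics/{c}5.png',grab_frame(c)[:,:,::-1])
E
python3 meas.py 5
```

```text
t 7.45 pos [500.2 -29.2 144. ] ledge xyz [-67.6 -31.6 144. ] w 49.9 F ledge [-0.7 -0.4 -0.8] q [-0.32  0.31  0.31  2.07 -0.13  0.77  1.69]
tool axes in ledge frame (cols)
 [[ 0.007 -0.281  0.96 ]
 [ 0.002  0.96   0.281]
 [-1.     0.     0.007]]
top plate 367 c [603.9 151.9] size [124.1 223.1] ang 89.73
[[492.1000061035156, 90.30000305175781], [715.2000122070312, 89.30000305175781], [715.7999877929688, 213.39999389648438], [492.70001220703125, 214.5]]
top rail 98 c [664.5  62.4] size [125.2  14.2] ang 77.19
[[643.7999877929688, 3.0], [657.5999755859375, -0.20000000298023224], [685.2999877929688, 121.9000015258789], [671.5, 125.0]]
scene plate 114 c [581.2 -55.2] size [138.  98.] ang 77.24
[[518.2000122070312, -111.69999694824219], [613.7999877929688, -133.3000030517578], [644.2000122070312, 1.2999999523162842], [548.5999755859375, 22.899999618530273]]
scene rail 166 c [647.4 -29.4] size [317.6  15.8] ang 77.15
[[604.4000244140625, -182.39999389648438], [619.7999877929688, -185.89999389648438], [690.4000244140625, 123.69999694824219], [675.0, 127.19999694824219]]
```

Call:
apply_moves([
  [5.0, [0, 0, 0], 8.5],
  [5.0, [0, 0, 0], 8.5],
  [5.0, [0, 0, 0], 8.5],
  [5.0, [0, 0, 0], 8.5],
  [5.0, [0, 0, 0], 8.5],
  [5.0, [0, 0, 0], 8.5],
  [5.0, [0, 0, 0], 8.5],
  [5.0, [0, 0, 0], 8.5],
])

```text
time: 8.35
position: [497.9, -29.4, 141.1]
tcp_rot: [0.888, 1.381, -0.888]
ft_force: [-0.5, 0.8, 0.1]
width: 50.1
```

Call:
apply_moves([
  [5.0, [0, 0, 0], 8.5],
  [5.0, [0, 0, 0], 8.5],
  [5.0, [0, 0, 0], 8.5],
  [5.0, [0, 0, 0], 8.5],
  [5.0, [0, 0, 0], 4.3],
  [5.0, [0, 0, 0], 0],
])

```text
time: 8.95
position: [497.8, -29.3, 141.0]
tcp_rot: [1.379, 1.089, -1.379]
ft_force: [-0.6, -0.7, 0.0]
width: 49.8
```

```bash
python3 st.py
```

```text
t 8.95 pos [497.8 -29.3 141. ] ledge xyz [-70.  -32.2 141. ] w 49.8 F ledge [-0.4 -0.8  0. ] q [-0.67  0.38  0.75  2.09 -0.36  0.8   0.06]
tool axes in ledge frame (cols)
 [[ 0.001  1.    -0.009]
 [-0.001 -0.009 -1.   ]
 [-1.     0.001  0.001]]
```

Call:
apply_moves([
  [5.0, [0, 0.9, 2.7], -0.5],
  [5.0, [0, 1.8, 2.7], 0],
  [5.0, [0, 2.5, 2.7], 0],
  [5.0, [0, 2.6, 2.7], 0],
  [5.0, [0, 0, 0], 0],
  [5.0, [3.0, 0, 0], 0],
  [5.0, [2.0, 0, 0], 0],
  [5.0, [0, 0, 0], 0],
])

```text
time: 9.75
position: [547.8, -150.6, 88.8]
tcp_rot: [1.368, 1.101, -1.374]
ft_force: [-0.1, -0.5, -0.2]
width: 49.6
```

```bash
python3 st.py;python3 - <<'E'
from plant import *
import cv2
for c in ['wrist','scene']:
    cv2.imwrite(f'pics/{c}6.png',grab_frame(c)[:,:,::-1])
a=cv2.imread('pics/scene6.png')[120:270,200:390];a=cv2.resize(a,None,fx=4,fy=4,interpolation=cv2.INTER_CUBIC);cv2.imwrite('pics/scene6z.png',a)
E
```

```text
t 9.75 pos [ 547.8 -150.6   88.8] ledge xyz [   5.8 -139.3   88.8] w 49.6 F ledge [-0.  -0.6 -0.2] q [-0.33  0.57  0.65  1.96 -0.48  0.78  0.38]
tool axes in ledge frame (cols)
 [[-0.005  1.     0.004]
 [-0.     0.004 -1.   ]
 [-1.    -0.005  0.   ]]
```

View pics/wrist6.png

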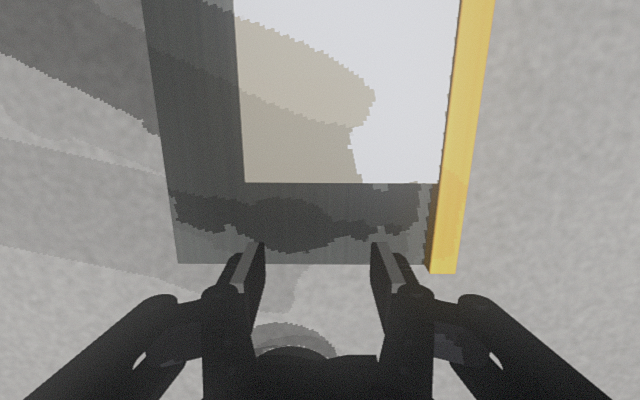

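View pics/scene6z.png

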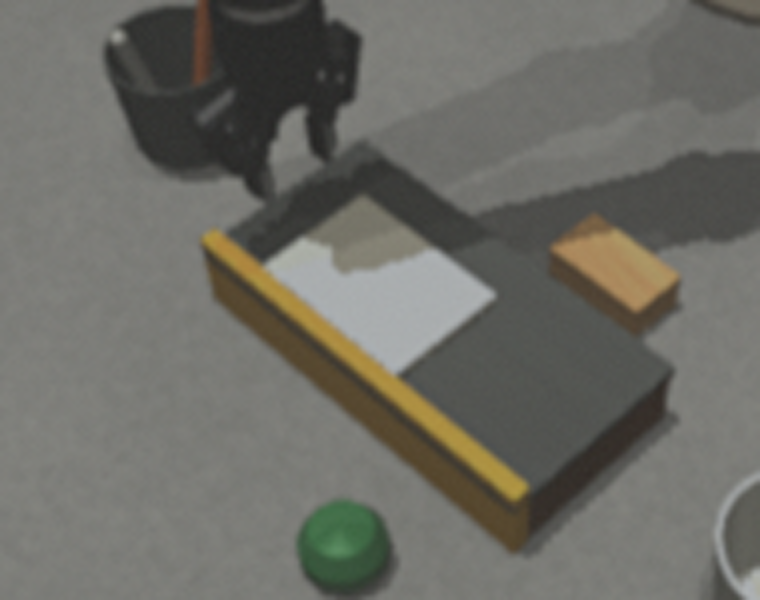

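The wrist view shows the plate flush along the rail, with its near edge at row 183. The fingertips at (255,250) and (380,250) are centred behind that edge and clear of the rail (column ~435). I'll lower and push.

Call:
apply_moves([
  [5.0, [1.4, 0, 0], 0],
  [5.0, [1.1, 0, 0], 0],
  [5.0, [0.2, 0, 0], 0],
  [5.0, [0, 0, -0.5], 0],
  [5.0, [0, 0, -0.5], 0],
  [5.0, [0, 0, -0.3], 0],
])

```text
time: 10.45
position: [553.3, -138.3, 64.6]
tcp_rot: [1.37, 1.097, -1.369]
ft_force: [-0.4, -0.4, 0.0]
width: 49.6
```

```bash
python3 st.py
```

```text
t 10.45 pos [ 553.3 -138.3   64.6] ledge xyz [   8.4 -126.1   64.6] w 49.6 F ledge [-0.3 -0.4  0. ] q [-0.33  0.6   0.62  1.97 -0.52  0.73  0.38]
tool axes in ledge frame (cols)
 [[ 0.001  1.     0.005]
 [ 0.     0.005 -1.   ]
 [-1.     0.001 -0.   ]]
```

Call:
apply_moves([
  [5.0, [0.2, 0, 0], 0.3],
  [5.0, [0.15, 0, 0], 0],
  [5.0, [0, 0, -0.3], 0],
  [5.0, [0, 0, -0.3], 0],
  [5.0, [0, 0, -0.3], 0],
  [5.0, [0, 0, -0.4], 0],
  [5.0, [0, 0, -0.4], 0],
  [5.0, [0, 0, -0.4], 0],
])

```text
time: 11.25
position: [557.4, -118.6, 60.8]
tcp_rot: [1.374, 1.093, -1.374]
ft_force: [-1.4, -1.3, -0.3]
width: 49.9
```

```bash
python3 st.py;python3 - <<'E'
from plant import *
import cv2
for c in ['wrist','scene']:
    cv2.imwrite(f'pics/{c}7.png',grab_frame(c)[:,:,::-1])
E
```

```text
t 11.25 pos [ 557.4 -118.6   60.8] ledge xyz [   8.  -106.    60.8] w 49.9 F ledge [-1.1 -1.6 -0.3] q [-0.36  0.61  0.62  1.97 -0.52  0.72  0.35]
tool axes in ledge frame (cols)
 [[-0.     1.    -0.002]
 [-0.    -0.002 -1.   ]
 [-1.    -0.     0.   ]]
```

View pics/wrist7.png

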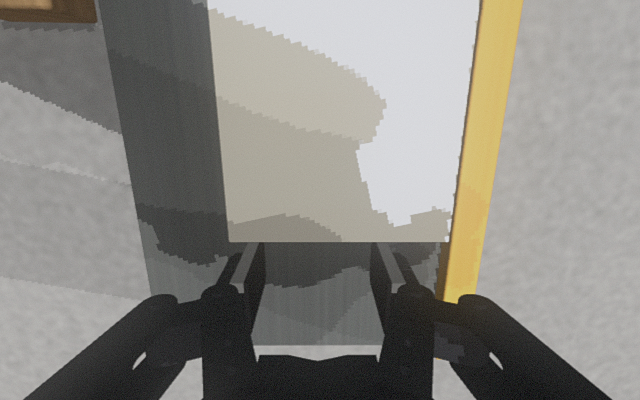

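The fingertips touch the plate's end at row 242, and the plate still lies along the rail. I'll keep pushing.

Call:
apply_moves([
  [5.0, [0, 0.02, -0.5], 0],
  [5.0, [0, 0.02, -0.5], 0],
  [5.0, [0, 0.02, -0.5], 0],
  [5.0, [0, 0.02, -0.5], 0],
  [5.0, [0, 0.02, -0.5], 0],
  [5.0, [0, 0.02, -0.5], 0],
  [5.0, [0, 0.02, -0.5], 0],
  [5.0, [0, 0.02, -0.5], 0],
])

```text
time: 12.15
position: [566.6, -80.7, 60.6]
tcp_rot: [1.373, 1.094, -1.377]
ft_force: [-5.8, -5.2, 4.1]
width: 50.2
```

```bash
python3 st.py
```

```text
t 12.15 pos [566.6 -80.7  60.6] ledge xyz [  8.5 -67.   60.6] w 50.2 F ledge [-4.5 -6.3  4.1] q [-0.43  0.61  0.62  1.97 -0.53  0.73  0.28]
tool axes in ledge frame (cols)
 [[-0.002  1.    -0.002]
 [-0.001 -0.002 -1.   ]
 [-1.    -0.002  0.001]]
```

```bash
python3 - <<'E'
from plant import *
import cv2
for c in ['wrist','scene']:
    cv2.imwrite(f'pics/{c}8.png',grab_frame(c)[:,:,::-1])
E
python3 -c "
from meas import *
go('scene','pics/scene8.png',(240,150,375,252))"
```

```text
scene plate 115 c [594.    1.4] size [128.8  98.2] ang 77.15
[[531.7999877929688, -50.5], [627.5999755859375, -72.30000305175781], [656.2000122070312, 53.20000076293945], [560.4000244140625, 75.0999984741211]]
scene rail 166 c [646.6 -29.2] size [317.6  17.4] ang 77.16
[[602.9000244140625, -182.10000610351562], [619.7999877929688, -185.89999389648438], [690.4000244140625, 123.69999694824219], [673.4000244140625, 127.5]]
```

View pics/wrist8.png

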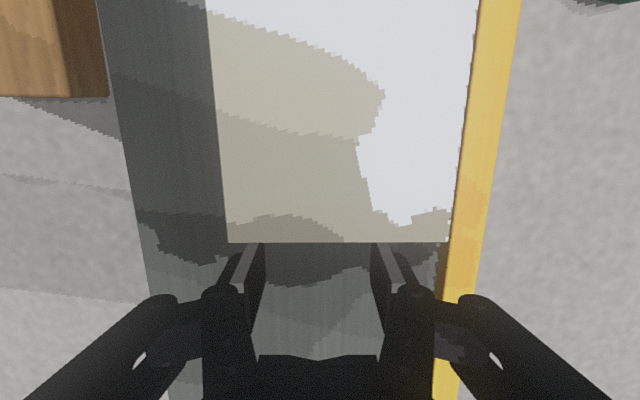

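The plate is still flush (its long edge parallel to the rail). The upward force suggests the tips are skimming the ledge, so I'll raise slightly and carry on without the sideways bias.

Call:
apply_moves([
  [5.0, [-0.1, 0, -0.4], 0],
  [5.0, [0, 0, -0.5], 0],
  [5.0, [0, 0, -0.5], 0],
  [5.0, [0, 0, -0.5], 0],
  [5.0, [0, 0, -0.5], 0],
  [5.0, [0, 0, -0.5], 0],
  [5.0, [0, 0, -0.5], 0],
  [5.0, [0, 0, -0.5], 0],
])

```text
time: 13.05
position: [576.9, -41.5, 61.8]
tcp_rot: [1.374, 1.094, -1.374]
ft_force: [-2.2, -1.8, -1.4]
width: 50.2
```

```bash
python3 st.py
```

```text
t 13.05 pos [576.9 -41.5  61.8] ledge xyz [  9.8 -26.5  61.8] w 50.2 F ledge [-1.7 -2.2 -1.4] q [-0.5   0.62  0.62  1.95 -0.53  0.74  0.21]
tool axes in ledge frame (cols)
 [[ 0.     1.    -0.001]
 [ 0.    -0.001 -1.   ]
 [-1.     0.    -0.   ]]
```

Call:
apply_moves([
  [5.0, [0, 0, -0.5], 0],
  [5.0, [0, 0, -0.5], 0],
  [5.0, [0, 0, -0.5], 0],
  [5.0, [0, 0, -0.5], 0],
  [5.0, [0, 0, -0.5], 0],
  [5.0, [0, 0, -0.5], 0],
  [5.0, [0, 0, -0.5], 0],
  [5.0, [0, 0, -0.5], 0],
])

```text
time: 13.85
position: [585.8, -2.6, 61.8]
tcp_rot: [1.374, 1.094, -1.374]
ft_force: [-1.3, -2.3, 0.2]
width: 50.0
```

```bash
python3 st.py;python3 - <<'E'
from plant import *
import cv2
for c in ['wrist','scene','top']:
    cv2.imwrite(f'pics/{c}9.png',grab_frame(c)[:,:,::-1])
a=cv2.imread('pics/scene9.png')[140:290,230:420];a=cv2.resize(a,None,fx=4,fy=4,interpolation=cv2.INTER_CUBIC);cv2.imwrite('pics/scene9z.png',a)
E
python3 -c "
from meas import *
go('scene','pics/scene9.png',(240,150,372,252))"
```

```text
t 13.85 pos [585.8  -2.6  61.8] ledge xyz [ 9.8 13.4 61.8] w 50.0 F ledge [-0.8 -2.5  0.2] q [-0.56  0.63  0.63  1.94 -0.53  0.75  0.15]
tool axes in ledge frame (cols)
 [[-0.     1.    -0.001]
 [-0.    -0.001 -1.   ]
 [-1.    -0.     0.   ]]
scene plate 119 c [611.8  79.7] size [130.   98.2] ang 77.24
[[549.5999755859375, 27.100000381469727], [645.4000244140625, 5.400000095367432], [674.0999755859375, 132.1999969482422], [578.2999877929688, 153.89999389648438]]
scene rail 163 c [647.1 -29.3] size [317.6  16.4] ang 77.16
[[603.7999877929688, -182.3000030517578], [619.7999877929688, -185.89999389648438], [690.4000244140625, 123.69999694824219], [674.4000244140625, 127.30000305175781]]
```

View pics/wrist9.png

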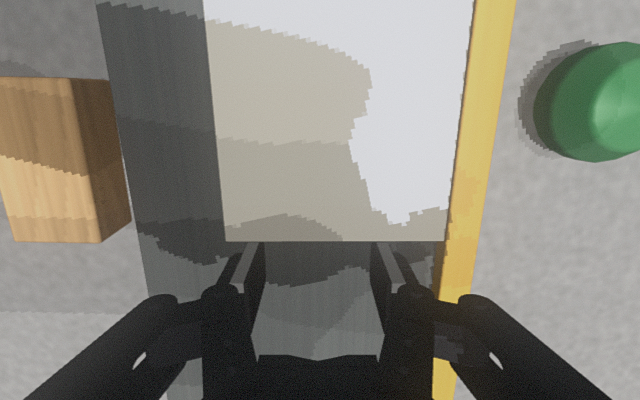

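View pics/scene9z.png

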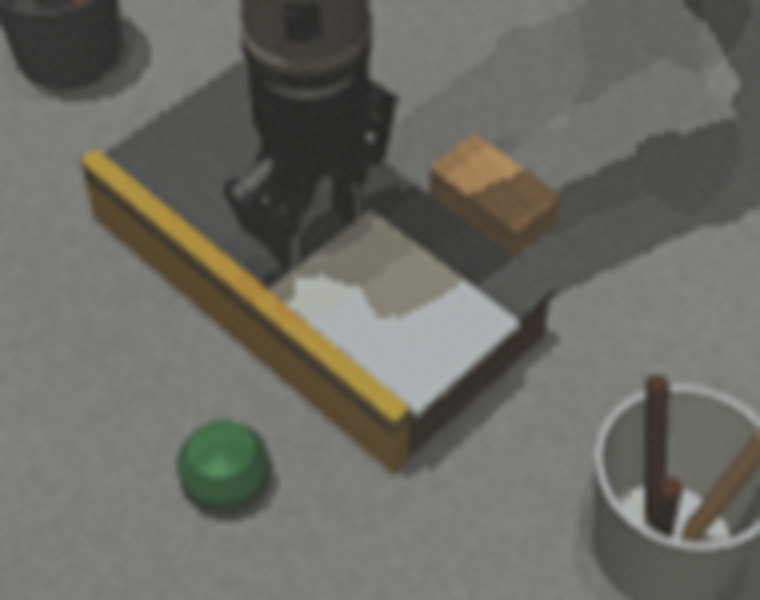

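The plate is flush, and its leading edge is about 165 mm along the ledge, just past the end. The target is 207, so about 42 mm remain.

Call:
apply_moves([
  [5.0, [0, 0, -0.5], 0],
  [5.0, [0, 0, -0.5], 0],
  [5.0, [0, 0, -0.5], 0],
  [5.0, [0, 0, -0.5], 0],
  [5.0, [0, 0, -0.5], 0],
  [5.0, [0, 0, -0.5], 0],
  [5.0, [0, 0, -0.4], 0],
  [5.0, [0, 0, 0], 0],
])

```text
time: 14.8
position: [593.7, 31.2, 61.8]
tcp_rot: [1.374, 1.094, -1.373]
ft_force: [-0.4, -0.1, 0.7]
width: 50.0
```

```bash
python3 st.py;python3 - <<'E'
from plant import *
import cv2
for c in ['scene','top']:
    cv2.imwrite(f'pics/{c}10.png',grab_frame(c)[:,:,::-1])
a=cv2.imread('pics/scene10.png')[140:290,230:420];a=cv2.resize(a,None,fx=4,fy=4,interpolation=cv2.INTER_CUBIC);cv2.imwrite('pics/scene10z.png',a)
a=cv2.imread('pics/top10.png')[130:280,180:420];a=cv2.resize(a,None,fx=3.3,fy=3.3,interpolation=cv2.INTER_CUBIC);cv2.imwrite('pics/top10z.png',a)
E
python3 -c "
from meas import *
go('scene','pics/scene10.png',(240,150,375,252))"
```

```text
t 14.8 pos [593.7  31.2  61.8] ledge xyz [10.  48.1 61.8] w 50.0 F ledge [-0.4 -0.2  0.7] q [-0.61  0.64  0.63  1.91 -0.54  0.76  0.09]
tool axes in ledge frame (cols)
 [[ 0.     1.    -0.   ]
 [ 0.001 -0.    -1.   ]
 [-1.     0.    -0.001]]
scene plate 122 c [619.4 112.9] size [129.1  98.2] ang 77.24
[[557.2000122070312, 60.79999923706055], [653.0, 39.099998474121094], [681.5, 165.0], [585.7000122070312, 186.6999969482422]]
scene rail 163 c [646.7 -29.2] size [317.6  17.3] ang 77.16
[[603.0, -182.10000610351562], [619.7999877929688, -185.89999389648438], [690.4000244140625, 123.69999694824219], [673.5, 127.5]]
```

View pics/top10z.png

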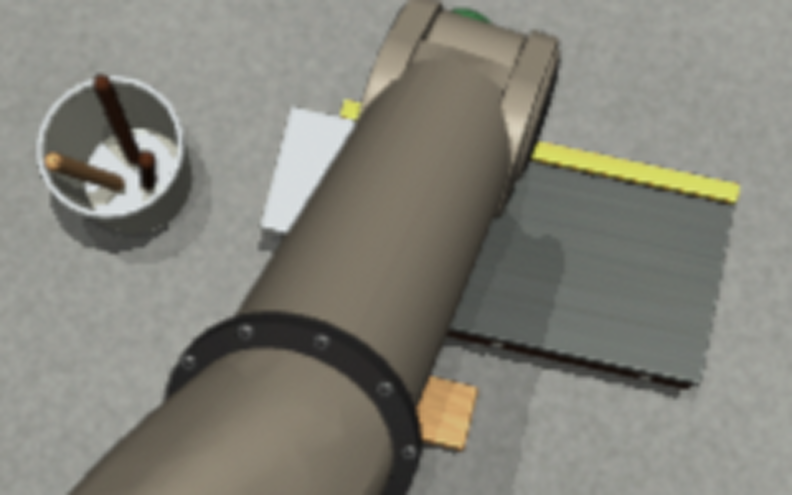

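View pics/scene10z.png

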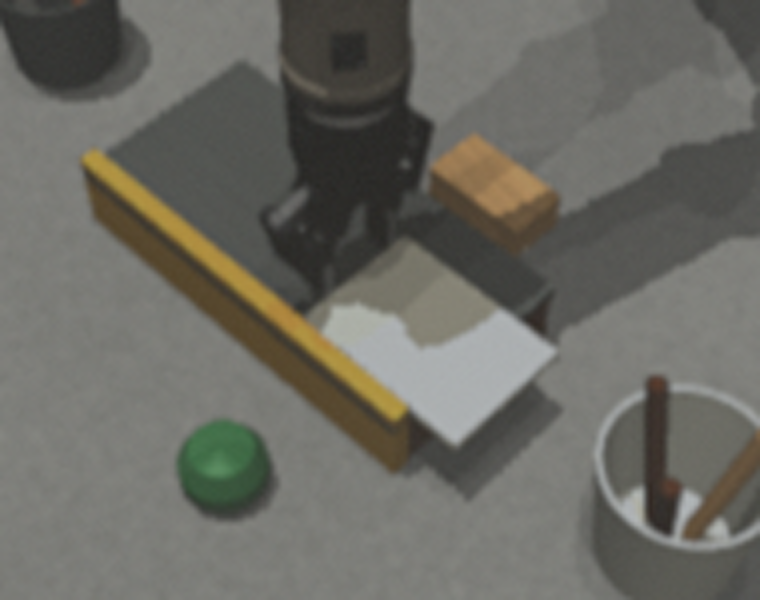

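The top view shows about 38 mm overhanging on the tub side, and the tub, block and weight are untouched. Another 8.5 mm is needed.

Call:
apply_moves([
  [5.0, [0, 0, -0.3], 0],
  [5.0, [0, 0, -0.3], 0],
  [5.0, [0, 0, -0.25], 0],
  [5.0, [0, 0, 0], 0],
])

```text
time: 15.3
position: [595.3, 38.9, 61.7]
tcp_rot: [1.374, 1.094, -1.374]
ft_force: [0.1, -1.0, 0.4]
width: 49.9
```

```bash
python3 st.py
```

```text
t 15.3 pos [595.3  38.9  61.7] ledge xyz [ 9.9 56.  61.7] w 49.9 F ledge [ 0.3 -1.   0.4] q [-0.63  0.65  0.63  1.91 -0.54  0.76  0.08]
tool axes in ledge frame (cols)
 [[-0.     1.    -0.001]
 [ 0.    -0.001 -1.   ]
 [-1.    -0.    -0.   ]]
```

Now I'll back off along −y, raise, and move out of the top view to check.

Call:
apply_moves([
  [5.0, [0, 0, 0.5], 0],
  [5.0, [0, 0, 2.0], 0],
  [5.0, [0, 0, 2.5], 0],
  [5.0, [-3.0, 0, 2.5], 0],
  [5.0, [-4.0, 0, 2.5], 0],
  [5.0, [-4.0, 0, 2.5], 0],
  [5.0, [-4.0, 0, 2.5], 0],
  [5.0, [0, 0, 2.0], 0],
])

```text
time: 16.1
position: [559.7, -130.3, 217.3]
tcp_rot: [1.381, 1.086, -1.367]
ft_force: [0.7, -0.4, -0.8]
width: 49.9
```

```bash
python3 st.py|head -1;python3 - <<'E'
from plant import *
import cv2
for c in ['scene','top']:
    cv2.imwrite(f'pics/{c}11.png',grab_frame(c)[:,:,::-1])
a=cv2.imread('pics/scene11.png')[140:290,230:420];a=cv2.resize(a,None,fx=4,fy=4,interpolation=cv2.INTER_CUBIC);cv2.imwrite('pics/scene11z.png',a)
a=cv2.imread('pics/top11.png')[130:280,180:420];a=cv2.resize(a,None,fx=3.3,fy=3.3,interpolation=cv2.INTER_CUBIC);cv2.imwrite('pics/top11z.png',a)
E
python3 -c "
from meas import *
go('scene','pics/scene11.png',(240,150,377,256))
go('top','pics/top11.png',(250,150,350,235))"
```

```text
t 16.1 pos [ 559.7 -130.3  217.3] ledge xyz [  12.9 -116.8  217.3] w 49.9 F ledge [ 0.7 -0.2 -0.8] q [-0.49  0.41  0.8   1.86 -0.34  1.01  0.22]
scene plate 125 c [620.  115.9] size [138.2  98.2] ang 77.24
[[556.9000244140625, 59.29999923706055], [652.7000122070312, 37.599998474121094], [683.2000122070312, 172.39999389648438], [587.4000244140625, 194.10000610351562]]
scene rail 164 c [647.2 -29.3] size [317.6  16.3] ang 77.16
[[603.9000244140625, -182.3000030517578], [619.7999877929688, -185.89999389648438], [690.4000244140625, 123.69999694824219], [674.5, 127.30000305175781]]
top plate 491 c [603.8 126.9] size [174.  223.1] ang 89.73
[[491.79998779296875, 40.5], [715.0, 39.400001525878906], [715.7999877929688, 213.39999389648438], [492.70001220703125, 214.5]]
top rail 135 c [659.3  38.1] size [174.8  14.6] ang 76.71
[[632.0999755859375, -45.20000076293945], [646.2999877929688, -48.599998474121094], [686.5, 121.5], [672.2999877929688, 124.9000015258789]]
```

View pics/top11z.png

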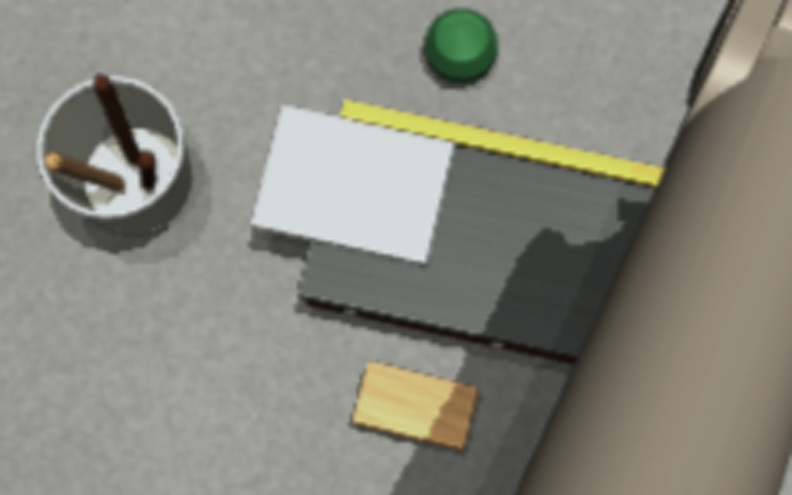

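View pics/scene11z.png

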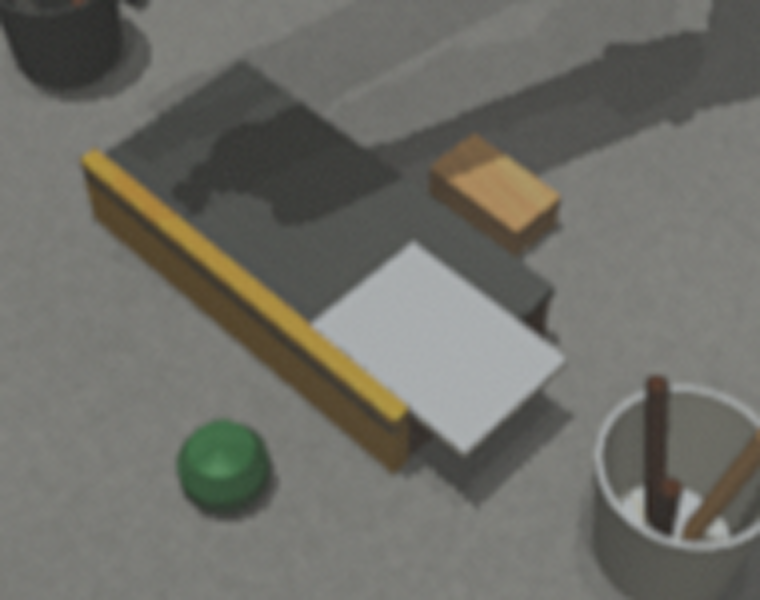

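```bash
python3 - <<'E'
from h import *
from st import LX,LY,LC
f=cv2.imread('pics/top11.png')[:,:,::-1].copy();g=f.min(2).astype(int)
m=np.zeros(g.shape,bool);m[155:215,250:322]=1;m&=g>150
p=rect(m);r=cv2.minAreaRect(ray('top',p,68)[:,:2].astype(np.float32));print(r,len(p))
c=np.array([*r[0],0])-LC;print(c@LX,c@LY)
p=rect(masks(f,(250,150,350,235))[1]);W=ray('top',p,70)-LC;print('rail end y',(W@LY).max(),'inner x',np.percentile(W@LX,2))
E
```

```text
((626.092529296875, 130.30162048339844), (169.82110595703125, 104.69512939453125), 76.95308685302734) 252
19.45385656573451 151.9805026106703
rail end y 156.9571727751256 inner x 65.22963781522768
```

```bash
python3 - <<'E'
from h import *
from st import LX,LY,LC
f=cv2.imread('pics/top11.png')[:,:,::-1].copy();g=f.min(2).astype(int)
for t in(165,175,185):
    m=np.zeros(g.shape,bool);m[155:215,250:322]=1;m&=g>t
    p=rect(m);r=cv2.minAreaRect(ray('top',p,68)[:,:2].astype(np.float32))
    c=np.array([*r[0],0])-LC;print(t,np.round(r[1],1),r[2],c@LX,c@LY)
E
```

```text
165 [140.3 100.3] 77.10271453857422 17.36424857372936 137.76569088531662
175 [139.7  99.2] 76.95186614990234 17.216508184912485 137.5052796447521
185 [139.3  98.5] 76.95055389404297 17.454921519916667 137.3353444169226
```

```bash
python3 -c "
from plant import order;print(order.close_job())"
```

```text
the job is handed in; nothing more can be done
None
```

I pushed the plate square against the rail with both fingertips on its front edge, until the contact force rose to about 10 N. Then I pushed it along the rail from its pail-side end, backed the fingers off, raised the arm clear and handed the job in at about 16 s.

**Overhang:** the last pictures put the plate's centre at y = 136.6 mm (scene camera) and 137.5 mm (top camera) along the ledge, against a target of 137. About 47 mm, a third of its length, sticks out over the tub end.

**Flush and flat:** the plate's long side is parallel to the rail within about 0.2°, and it looks flush and flat in both views. Nothing is touching it.

**Other objects:** the tub, block and weight look undisturbed in the last pictures. The pail is only partly in view there, but nothing came near it.

**Disagreement:** both cameras put the plate centre about 2 mm closer to the rail (x ≈ 17 mm) than the flush value of 15. It cannot lie past the rail, so I put this down to calibration error in my ledge estimate.

**Forces:** during the push along the ledge the fingertips briefly skimmed its top, with about 4 N upward, so I raised them 1 mm. The highest force I read was about 12 N.

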